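# Close the dry sample box with its drained lid

### The job

Take the blue-rimmed clear lid off the sloping wire drainer by its handle, rest it loosely over the open clear sample box and let go (the handle is only for carrying). Then press down on the black thumb pads at its two ends until each end clicks home and the lid sits flush and level on the rim. Press only as firmly as the clicks need, because the lid cracks under a hard shove; leave the box standing where it is, disturb none of the pots on the bench, and let go.

Things in the scene. Friction and masses are not known exactly. Their poses are not given: they have to be found in the camera images.
- lid: Loose press-on lid, 0.14 kg: clear 4 mm plate in a blue flared skirt, 162 mm along y, 130 mm along x. Origin: centre of the plate's underside, which lands on the box rim; z = upward normal. Skirt reaches z = -22 mm, plate top z = +4 mm. A half turn about z gives the same lid. Starts lying on the drainer's slope, tilted 35 degrees, handle side up towards the robot.
- handle (a point): Middle of the lid's blue arched handle bar, which runs along the lid's y: 14 mm wide (x), 64 mm long, 14 mm tall, centre 27 mm above the lid's origin along its z (23 mm above the plate's top). Grip across x with the tool square to the plate: with the TCP here, tips 19 mm past it keep 4 mm off the plate.
- pad_a (a point): Top centre of the black rubber thumb pad (38 x 18 mm) near the lid's +y end: 56 mm from the lid's origin along y, 6 mm above it. It stands 76 mm above the box's origin when this end is clicked home, about 82 mm while the end only rests on its catch. The place to press.
- pad_b (a point): The same for the black thumb pad near the lid's -y end. Pressing one end home does not seat the other.
- box: Loose open clear box, white rim, 110 (x) by 140 (y) by 70 mm high, 0.8 kg with four yellow-capped pots below the rim. Origin: centre of its underside, 7 mm above the bench on soft rubber feet that give up to 5 mm as an end is pressed. An orange sprung catch juts from each y end wall: pushing the lid past it takes 10 to 18 N on the pad, then it snaps down and holds. A 50 N push cracks the lid.
- mouth (a point): Centre of the box's mouth at rim height, 70 mm above the box's origin; the seated lid's origin lies here, lid y along box y (either way round). Flared ribs in the skirt centre the lid if it comes down within 4 mm and 3 degrees; it then rests on both catches, 6 mm too high.
- drainer: Fixed white wire drainer, 180 mm wide; its slope rises at 35 degrees along its own x (level, pointing away from the robot), upper edge 115 mm high; a stop 24 mm proud of the slope runs along the lower edge. Origin under it on the bench, z up. The lid lifts off square to the slope.
- pot_left: Bystander: sample pot with yellow cap, 48 mm across, 61 mm high, loose on the bench left of the box. Origin: centre of its underside.
- pot_right: Bystander: the same kind of pot, on the bench to the right of the drainer.
- pot_back: Bystander: the same kind of pot, at the back of the bench behind the box and the drainer.

How it is judged (in metres and radians):
On the way, in this order (a step that is already met when the one before it is completed fails the run):
1. the lid is lifted off the drainer (distance of lid from where it was at the start of the episode above 0.1 m), for 0.1 s.
2. the lid rests loosely over the box's rim, let go, not yet clicked home at both ends (x of lid in the frame of box between -0.004 and 0.004 m and y of lid in the frame of box between -0.004 and 0.004 m and z of lid in the frame of box between 0.0715 and 0.081 m and contact force between the fingers and lid below 0.2 N), for 0.1 s.
At the end, for the whole second after the job is handed in: The lid is centred on the box within 4 mm, both thumb pads at seated height (76 mm above the box underside, within 2 mm), lid parallel to the box within 0.03 rad; box level and moved under 30 mm, the three bystander pots moved under 30 mm; lid released and at rest (x of lid in the frame of box between -0.004 and 0.004 m and y of lid in the frame of box between -0.004 and 0.004 m and z of pad_a in the frame of box between 0.0736 and 0.078 m and z of pad_b in the frame of box between 0.0736 and 0.078 m and angle between the z axis of lid and the z axis of box, either way round below 0.03 rad and angle between box's own z axis and vertical below 0.03 rad and distance of each of box, pot_left, pot_right, pot_back from where it was at the start of the episode below 0.03 m and linear speed of lid below 0.02 m/s and contact force between the fingers and lid below 0.5 N); the robot touches nothing.
It fails at once if the lid is pressed on the box so hard that it cracks (force between lid and box, the catches included, over 100 N) (contact force between lid and box above 100 N).
It fails at once if the box is tipped (angle between box's own z axis and vertical above 0.2 rad).
It fails at once if a bystander pot is pushed away or knocked over (distance of any of pot_left, pot_right, pot_back from where it was at the start of the episode above 0.03 m or angle between any of pot_left, pot_right, pot_back's own z axis and vertical above 0.5 rad).
It also fails if it takes over 48 s, if anything falls off the work surface, if the arm or the gripper's body presses on something with over 40 N, if the wrist force passes 120 N, or if a joint passes its speed limit or range.

### The arm

A 6-joint arm with a two-finger parallel gripper is mounted at the origin on a cart in front of the work surface, level with it; the furniture and walls round the work are solid. World frame = base frame: x ahead of the robot, y to its left, z up, the work surface at z = 0. Lengths are in mm, angles in rad, forces in N, time in s.
With the tool pointing down it reaches from about 375 to 925 mm from the base axis. Payload 5.7 kg.
Tool frame: the origin (TCP) lies between the finger pads, 19 mm behind the fingertips; this is the grasp point; z points along the fingers, y is the line along which they close (so a half turn about z gives the same grasp; the last joint's range is limited). The gripper opens to 88 mm and grips with 3 to 60 N. Pads are 20 mm wide; open, the fingers measure 115 mm over their backs; the gripper's body (75 mm by 178 mm) begins 61 mm behind the grasp point.
Start: joints at [1.039, 0.359, 1.51, -0, 1.272, -0.115], TCP at [242.892, 548.606, 241.323] pointing down, gripper open.
Joint ranges: [-2.97, 2.97], [-1.01, 2.36], [0.21, 2.38], [-0.96, 4.11], [0.2, 2.71], [-2.98, 2.98]. Speed limits (rad/s): [2.39, 2.39, 3.14, 3.14, 3.14, 3.14].

### API

Orientations are given as a 3x3 rotation matrix whose columns are the frame's x, y, z axes.
In Python, from rig import env gives the robot as it stands. The module is installed in compiled form; this text tells all that it offers.
- The arm moves only by the tool servo_tool, never from a script. Its argument "moves" is a list that holds one entry, the list of rows, each a list of 5 numbers: the closure, from -1 (fully open) to 1 (shut), then the shift along the tool's x, y, z normalised to -1 to 1, where 1 is 0.6 m, then the turn about the tool's z normalised to -1 to 1, where 1 is 2 pi rad. A call has exactly 8 rows; each row shifts and turns the commanded pose from where the row before left it, along the tool's axes as they then stand; what a row does not reach is not made up. A row lasts 1/12 s, in which the tool goes at most 41.7 mm and 7.16 degrees, less where a joint would pass 70% of its speed; a pose out of reach is approached as far as the arm can. A call with a number of a shift or a turn outside -1 to 1 is refused whole. A call with a gripper value outside its range is refused whole. The fingers move at their own pace and stop on an object; the grip force is fixed at half the most. Time passes only in rows, so rows that do not move let the fingers close, or fill a call up. It gives the time, the measured TCP pose, the force, the opening and the grip force at its end, in the units of the state.
- env.sense(): the state, without advancing time (a new reading comes with each control period).
- env.capture(name): name is "side" or "top"; returns the picture (400x640x3 uint8, red, green, blue); there is no depth.
- env.calibration(name): a dict with "fx", "fy", "cx", "cy" (pixels), "k1" (the pictures are not rectified: a ray, as slopes to the right and down, at radius r is drawn at 1 + k1 r^2 times it, then the intrinsics apply), "R" (3x3) and "t" (3): a world point X has camera coordinates R X + t. Camera axes: x right, y down, z forward; pixel columns grow to the right and rows downward; lengths in mm; the calibration is good to about 2 mm. A picture is of the moment at which its call begins. calibration takes no time and is no camera call.
- env.close_job(): hands the job in; it is judged then, once.
Trained networks look in the newest picture that a camera, given by its name, has taken for a name from the list of things; names that differ only in an ending like _2 or _b are one class to them, and where a whole thing is asked for, a point or a joint stands for the part that bears it (a point fixed in the world has none). Each returns a list of dicts, best first, with "confidence" (0 to 1); they miss things now and then, are a little off and sometimes report something else, mostly with a low value. They report only what shows in the picture. A call takes as long as a camera call.
- env.spot_in(label, camera): "centre" ([x, y, z] in mm, in world coordinates, good to about 4 mm: the middle of the surface that is visible of it).
- env.silhouettes(label, camera): "mask" (400x640 bool, what is visible of it).
- env.landmark_of(label, camera): "centre" ([x, y, z] in mm, in world coordinates, good to about 4 mm: a listed point, or the origin of a listed thing).
The state is a dict: "t": time; "joint_positions": joint angles; "qd": joint speeds; "joint_efforts": joint torques, N m; "ee_pos": TCP position; "orientation": TCP orientation; "wrist_force": force on the tool from outside, world axes, zero at the start; "ft_torque": the same for the moment, N m; "width": opening from 0.0 (shut) to 1.0 (fully open); "grip_force": force on a finger pad.
Only numpy, scipy, OpenCV 4.12 (cv2) and the standard library are available. Lean on these libraries where they do the work, as an engineer would, in place of code of your own. Each camera call takes 0.05 s, during which the arm holds its last target. There are 200 camera calls.

## Working session

There is one attempt and no reset: what is moved stays moved. The work goes in short steps, Python scripts to look and compute and a tool call to move; the robot and the scene stay as the last step left them, time stands still between calls to the robot, and variables do not carry over. Pictures are saved under pics/ and viewed, at most 10 in all, crops included, and the job is handed in when it is done.

Besides the shell and the picture viewer there is one more tool, called after ">>>" as name([rows], argument=value, ...), one row to a line, values as JSON. servo_tool: Moves the arm, as the interface text tells. Scaled input: -1 to 1 covers 0.6 m each way for a shift and 2 pi rad each way for a turn. Its arguments: {"type":"object","properties":{"moves":{"type":"array"}},"required":["moves"]}

```bash
mkdir -p pics; cat > look.py <<'E'
from rig import env
import cv2, numpy as np
np.set_printoptions(precision=3,suppress=True)
def shot(c,name): cv2.imwrite(f'pics/{name}.png',env.capture(c)[:,:,::-1])
def lm(labels,cams=('side','top')):
    for l in labels:
        for c in cams:
            r=env.landmark_of(l,c)
            print(l,c,[(round(d['confidence'],2),np.round(d['centre'],1).tolist()) for d in r[:3]])
E
python3 - <<'E'
from look import *
s=env.sense(); print(s['t'],s['ee_pos'],s['orientation'],s['width'])
shot('side','s0');shot('top','t0')
lm(['lid','handle','pad_a','box','mouth','drainer','pot_left','pot_right','pot_back'])
print(env.sense()['t'])
for c in('side','top'):
    k=env.calibration(c);print(c,-np.array(k['R']).T@k['t'],k['fx'])
E
```

```text
0.0 [242.541 548.059 240.511] [[-0.914  0.405 -0.001]
 [ 0.405  0.914 -0.002]
 [ 0.    -0.002 -1.   ]] 1.0034507034549793
lid side [(0.96, [529.6, -320.3, 80.0])]
lid top [(0.75, [527.6, -315.1, 76.6])]
handle side [(0.92, [517.0, -311.8, 101.1])]
handle top [(0.96, [519.5, -316.3, 100.1])]
pad_a side [(0.67, [514.8, -370.5, 85.1]), (0.21, [423.8, -510.4, 2.2])]
pad_a top [(0.87, [516.6, -377.0, 80.4]), (0.67, [541.6, -263.5, 82.0])]
box side [(0.63, [543.2, -263.6, 87.3]), (0.62, [584.1, 67.5, 8.6])]
box top [(0.55, [580.3, 63.9, 5.5])]
mouth side [(0.83, [581.9, 66.4, 74.5])]
mouth top [(0.8, [580.5, 67.3, 76.0])]
drainer side [(0.95, [551.8, -335.3, 3.2])]
drainer top []
pot_left side [(0.66, [521.0, 277.1, -0.2])]
pot_left top [(0.71, [522.3, 271.3, 2.5]), (0.23, [579.0, 62.5, 5.8])]
pot_right side [(0.73, [424.3, -509.8, 3.8]), (0.6, [578.3, 66.2, 74.4])]
pot_right top [(0.6, [426.3, -509.6, 5.2])]
pot_back side [(0.53, [685.1, -134.5, -1.8])]
pot_back top [(0.48, [680.2, -129.5, 1.7])]
1.0
side [385.988 706.949 690.825] 368.88675137988565
top [ 306.006 -116.495 1255.026] 400.20870704470974
```

View pics/s0.png

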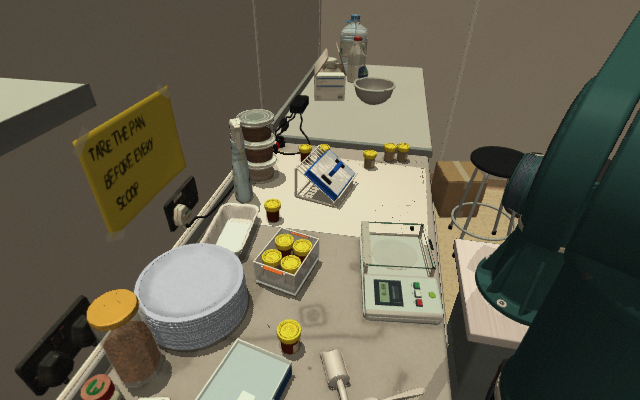

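View pics/t0.png

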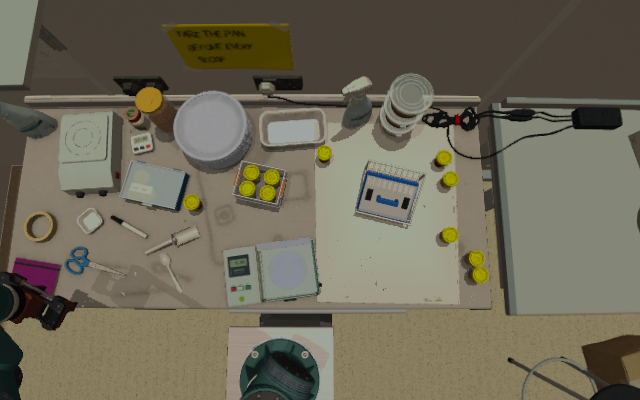

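The pictures show the lid on the drainer (top view 388,200), the box (260,185), pot_back (325,153), and free white mat in front of the drainer (340–440, 240–290). I'll work out the box yaw and a free set-down spot from the saved pictures.

```bash
cat >> look.py <<'E'
from scipy.optimize import least_squares
def proj(c,P):
    k=env.calibration(c);p=np.atleast_2d(P)@np.array(k['R']).T+k['t'];s=p[:,:2]/p[:,2:]
    s=s*(1+k['k1']*(s**2).sum(1,keepdims=True));return s*[k['fx'],k['fy']]+[k['cx'],k['cy']]
def unproj(c,uv,z):
    out=[]
    for q in np.atleast_2d(uv):
        out.append(least_squares(lambda a:(proj(c,[a[0],a[1],z])[0]-q),[550,0]).x)
    return np.array(out)
def yaw(v): return np.degrees(np.arctan2(-v[0],v[1]))  # of a y axis
E
python3 - <<'E'
from look import *
for c,f,win in(('top','t0',(150,215,225,295)),('side','s0',(220,300,245,330))):
    im=cv2.imread(f'pics/{f}.png');h=cv2.cvtColor(im,cv2.COLOR_BGR2HSV)
    for nm,lo,hi in(('orange',(3,140,90),(17,255,255)),('yellow',(22,150,110),(35,255,255))):
        m=cv2.inRange(h,lo,hi);w=np.zeros_like(m);w[win[0]:win[1],win[2]:win[3]]=1;m*=w
        n,_,st,ce=cv2.connectedComponentsWithStats(m)
        for i in range(1,n):
            if st[i,4]>3: print(c,nm,st[i,4],ce[i],unproj(c,ce[i],60)[0])
R=lambda a:np.array([[np.cos(a),-np.sin(a)],[np.sin(a),np.cos(a)]])
im=cv2.imread('pics/t0.png')
def rect(ctr,hx,hy,z,a,col):
    p=np.array([[hx,hy],[-hx,hy],[-hx,-hy],[hx,-hy]])@R(np.radians(a)).T+ctr
    cv2.polylines(im,[np.round(proj('top',np.c_[p,np.full(4,z)])*8).astype(int)],1,col,1,0,3)
rect((581.2,66.9),55,70,77,-10,(0,0,255))
rect((390,-230),65,81,0,-13,(255,0,255))
cv2.imwrite('pics/t0r.png',cv2.resize(im[130:310,200:480],None,fx=2.8,fy=2.8,interpolation=2))
E
```

```text
top orange 10 [236.  175.5] [602.973 138.357]
top orange 24 [282.333 187.25 ] [566.417  -5.063]
top yellow 390 [248.682 180.005] [588.846  98.726]
top yellow 199 [271.322 176.327] [600.656  29.503]
top yellow 197 [267.142 192.462] [550.017  40.924]
side orange 29 [299.069 234.552] [569.871 -10.669]
side orange 66 [272.545 270.   ] [600.987 126.231]
side yellow 493 [293.063 243.856] [576.363  27.856]
side yellow 563 [280.97  260.133] [590.558  90.654]
```

View pics/t0r.png

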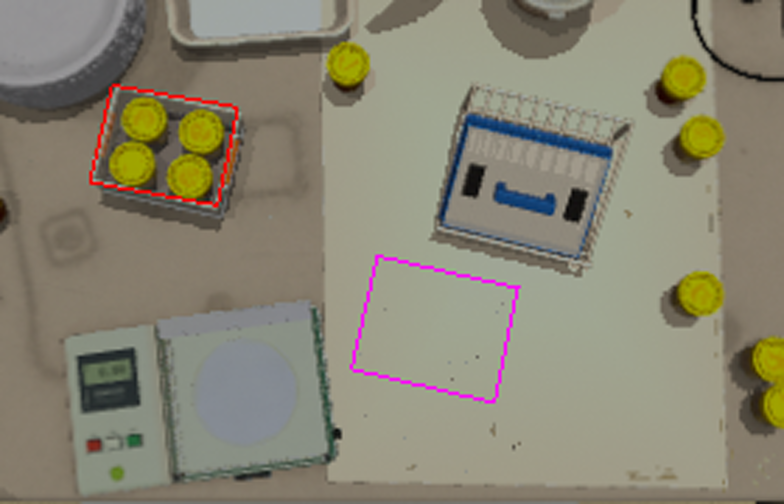

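>>> servo_tool([
  [[-1,-0.0417,-0.047,0,0],[-1,-0.0417,-0.047,0,0],[-1,-0.0417,-0.047,0,0],[-1,-0.0417,-0.047,0,0],[-1,-0.0417,-0.047,0,0],[-1,-0.0417,-0.047,0,0],[-1,-0.0417,-0.047,0,0],[-1,-0.0417,-0.047,0,0]],
])

```text
t: 1.67
ee_pos: [334.7, 259.7, 241.6]
orientation: [[-0.915, 0.404, 0.001], [0.404, 0.915, 0.0], [-0.0, 0.0, -1.0]]
wrist_force: [1.0, -0.0, -0.0]
width: 0.999
grip_force: 0.0
```

>>> servo_tool([
  [[-1,-0.0417,-0.047,0,0],[-1,-0.0417,-0.047,0,0],[-1,-0.0417,-0.047,0,0],[-1,-0.0417,-0.047,0,0],[-1,-0.0417,-0.047,0,0],[-1,-0.0417,-0.047,0,0],[-1,-0.0417,-0.047,0,0],[-1,-0.0417,-0.047,0,0]],
])

```text
t: 2.33
ee_pos: [426.5, -28.0, 241.7]
orientation: [[-0.914, 0.405, 0.001], [0.405, 0.914, -0.0], [-0.001, 0.0, -1.0]]
wrist_force: [1.2, 0.2, 0.6]
width: 1.001
grip_force: 0.0
```

>>> servo_tool([
  [[-1,-0.0417,-0.047,0.008,0],[-1,-0.0417,-0.047,0.008,0],[-1,-0.0417,-0.047,0.008,0],[-1,-0.0417,-0.047,0.008,0],[-1,-0.0417,-0.047,0.008,0],[-1,-0.0417,-0.047,0.008,0],[-1,-0.0417,-0.047,0.008,0],[-1,-0.0417,-0.047,0.008,0]],
])

```text
t: 3.0
ee_pos: [518.2, -315.3, 202.7]
orientation: [[-0.914, 0.405, 0.0], [0.405, 0.914, -0.0], [-0.0, -0.0, -1.0]]
wrist_force: [0.6, 0.8, -0.1]
width: 1.0
grip_force: 0.0
```

>>> servo_tool([
  [[-1,0,0,0,-0.0146],[-1,0,0,0,-0.0146],[-1,0,0,0.02,0],[-1,0,0,0.02,0],[-1,0,0,0,0],[-1,0,0,0,0],[-1,0,0,0,0],[-1,0,0,0,0]],
])

```text
t: 3.67
ee_pos: [518.4, -313.6, 179.8]
orientation: [[-0.973, 0.231, 0.001], [0.231, 0.973, -0.001], [-0.001, -0.001, -1.0]]
wrist_force: [0.3, -0.5, 0.4]
width: 1.001
grip_force: 0.0
```

```bash
python3 - <<'E'
from look import *
s=env.sense(); print(s['t'],s['ee_pos'],s['orientation'])
shot('side','s1');shot('top','t1');
lm(['lid','handle','pad_a']*2);lm(['mouth'])
a=cv2.imread('pics/s1.png')[120:240,260:400];a=cv2.resize(a,None,fx=5,fy=5,interpolation=2);cv2.imwrite('pics/s1c.png',a)
E
```

```text
3.6667 [ 518.44  -313.593  179.815] [[-0.973  0.231  0.001]
 [ 0.231  0.973 -0.001]
 [-0.001 -0.001 -1.   ]]
lid side [(0.89, [528.7, -322.1, 82.7])]
lid top [(0.91, [530.0, -318.0, 77.2])]
handle side []
handle top [(0.56, [521.3, -313.6, 101.1])]
pad_a side [(0.72, [514.5, -370.8, 83.5]), (0.58, [538.1, -263.5, 85.9])]
pad_a top [(0.82, [542.6, -266.6, 81.2]), (0.61, [515.2, -373.2, 79.7])]
lid side [(0.89, [528.7, -322.1, 82.7])]
lid top [(0.91, [530.0, -318.0, 77.2])]
handle side []
handle top [(0.56, [521.3, -313.6, 101.1])]
pad_a side [(0.72, [514.5, -370.8, 83.5]), (0.58, [538.1, -263.5, 85.9])]
pad_a top [(0.82, [542.6, -266.6, 81.2]), (0.61, [515.2, -373.2, 79.7])]
mouth side [(0.71, [577.5, 66.5, 74.6])]
mouth top [(0.66, [582.5, 69.1, 76.4])]
```

View pics/s1c.png

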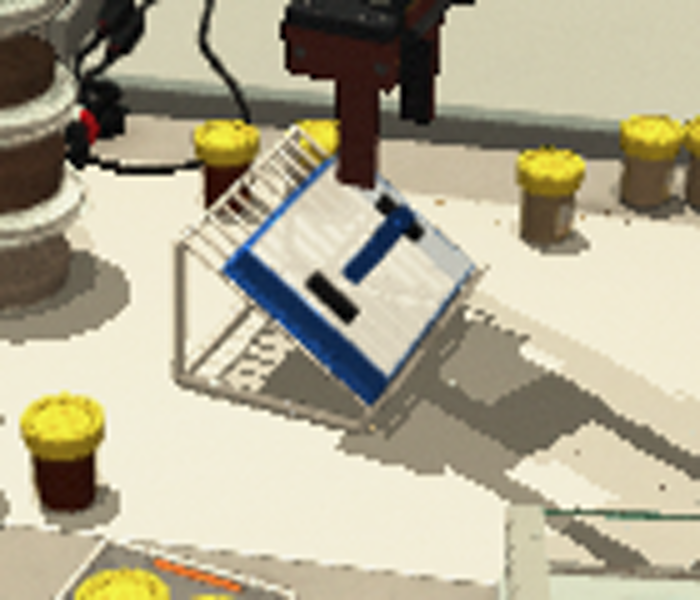

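>>> servo_tool([
  [[-1,0.002,-0.0033,0.03,0],[-1,0,0,0.03,0],[-1,0,0,0.03,0],[-1,0,0,0.02,0],[-1,0,0,0.012,0],[-1,0,0,0,0],[0,0,0,0,0],[1,0,0,0,0]],
])

```text
t: 5.13
ee_pos: [517.0, -315.5, 106.6]
orientation: [[-0.973, 0.231, 0.001], [0.231, 0.973, -0.001], [-0.001, -0.001, -1.0]]
wrist_force: [0.4, 0.2, -0.5]
width: 0.884
grip_force: 0.0
```

>>> servo_tool([
  [[1,0,0,0,0],[1,0,0,0,0],[1,0,0,0,0],[1,0,0,0,0],[1,0,0,0,0],[1,0,0,0,0],[1,0,0,0,0],[1,0,0,0,0]],
])

```text
t: 5.8
ee_pos: [516.9, -315.4, 106.6]
orientation: [[-0.973, 0.231, 0.001], [0.231, 0.973, -0.001], [-0.001, -0.001, -1.0]]
wrist_force: [-0.9, 0.3, 6.3]
width: 0.724
grip_force: 30.0
```

>>> servo_tool([
  [[1,0.0143,0,-0.0205,0],[1,0.0143,0,-0.0205,0],[1,0.0143,0,-0.0205,0],[1,0.0143,0,-0.0205,0],[1,0.045,0.0222,0,0],[1,0.045,0.0222,0,0],[1,0.045,0.0222,0,0],[1,0.045,0.0222,0,0]],
])

```text
t: 6.47
ee_pos: [388.6, -229.1, 154.6]
orientation: [[-0.973, 0.231, -0.001], [0.231, 0.973, 0.001], [0.001, 0.0, -1.0]]
wrist_force: [0.3, 0.1, -1.4]
width: 0.728
grip_force: 30.0
```

```bash
python3 - <<'E'
from look import *
shot('side','s2')
a=cv2.imread('pics/s2.png')[120:320,230:450];a=cv2.resize(a,None,fx=3,fy=3,interpolation=2);cv2.imwrite('pics/s2c.png',a)
E
```

```text
(no output)
```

View pics/s2c.png

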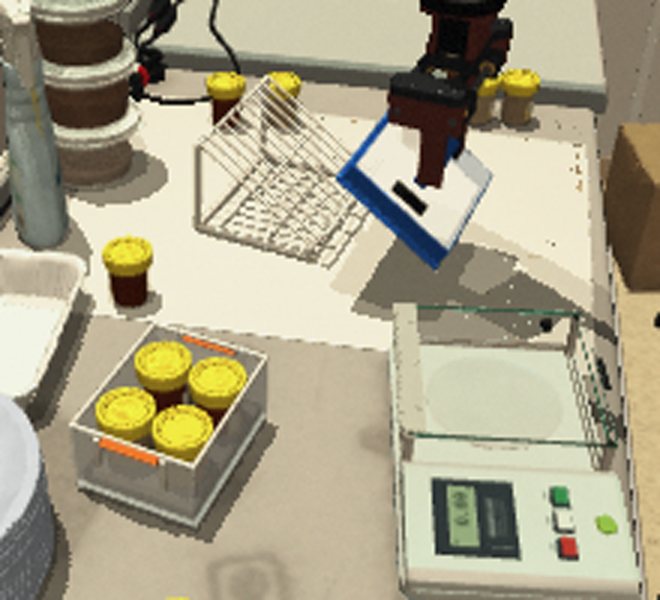

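Lid is held, still tilted, low edge towards the robot; I'll lower it to level itself on the mat.

>>> servo_tool([
  [[1,0,0,0.027,0],[1,0,0,0.027,0],[1,0,0,0.027,0],[1,0,0,0.025,0],[1,0,0,0.008,0],[1,-0.006,0,0.007,0],[1,-0.008,0,0.007,0],[1,0,0,0,0]],
])

```text
t: 7.18
ee_pos: [399.7, -232.5, 78.5]
orientation: [[-0.973, 0.232, 0.001], [0.232, 0.973, 0.0], [-0.001, 0.0, -1.0]]
wrist_force: [1.1, 0.5, 2.4]
width: 0.722
grip_force: 30.0
```

>>> servo_tool([
  [[1,-0.01,0,0.007,0],[1,-0.01,0,0.007,0],[1,-0.01,0,0.006,0],[1,-0.008,0,0.006,0],[1,0,0,0,0],[1,0,0,0,0],[1,0,0,0,0],[1,0,0,0,0]],
])

```text
t: 7.85
ee_pos: [420.9, -237.7, 62.8]
orientation: [[-0.973, 0.231, 0.001], [0.231, 0.973, -0.001], [-0.001, -0.0, -1.0]]
wrist_force: [1.9, 0.7, 0.1]
width: 0.725
grip_force: 30.0
```

```bash
python3 - <<'E'
from look import *
shot('side','s3')
a=cv2.imread('pics/s3.png')[120:320,230:450];a=cv2.resize(a,None,fx=3,fy=3,interpolation=2);cv2.imwrite('pics/s3c.png',a)
E
```

```text
(no output)
```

View pics/s3c.png

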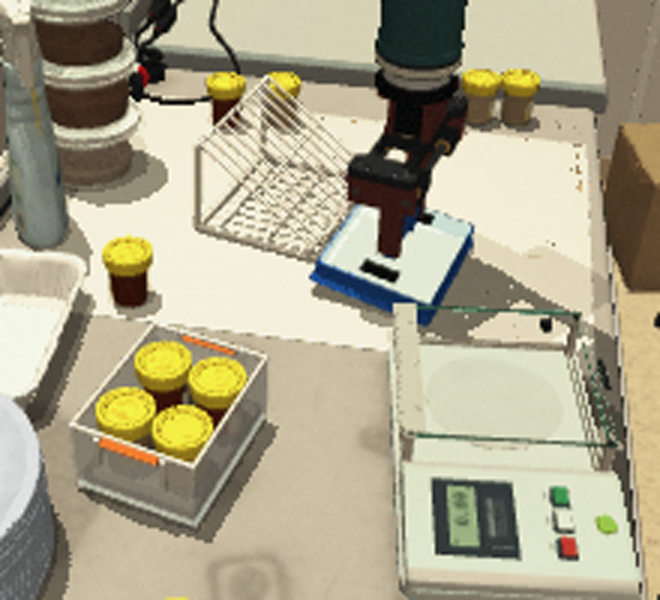

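>>> servo_tool([
  [[1,-0.006,0,0.006,0],[1,-0.004,0,0.006,0],[1,0,0,0.003,0],[1,0,0,0,0],[1,0,0,0,0],[-1,0,0,0,0],[-1,0,0,0,0],[-1,0,0,0,0]],
])

```text
t: 8.57
ee_pos: [426.0, -238.7, 53.1]
orientation: [[-0.973, 0.231, -0.001], [0.231, 0.973, 0.0], [0.001, 0.0, -1.0]]
wrist_force: [0.6, -0.2, 0.3]
width: 0.912
grip_force: 0.0
```

>>> servo_tool([
  [[-1,0,0,-0.02,0],[-1,0,0,-0.06,0],[-1,0,0,-0.06,0],[-1,0,0,-0.06,0],[-1,0,0,0,-0.018],[-1,0,0,0,-0.018],[-1,0,0,0,-0.018],[-1,0,0,0,-0.018]],
])

```text
t: 9.23
ee_pos: [426.0, -238.8, 173.4]
orientation: [[-0.975, -0.223, -0.0], [-0.223, 0.975, -0.0], [0.001, 0.0, -1.0]]
wrist_force: [-0.9, -0.9, -0.6]
width: 0.999
grip_force: 0.0
```

```bash
python3 - <<'E'
from look import *
s=env.sense(); print(s['t'],s['ee_pos'],s['joint_positions'])
shot('side','s4');shot('top','t4');lm(['lid','handle','pad_a','mouth','box'])
E
```

```text
9.2333 [ 426.029 -238.784  173.437] [-0.652  0.279  1.828 -0.     1.035 -2.447]
lid side [(0.79, [425.1, -240.1, 26.1]), (0.31, [682.4, -133.2, 2.2])]
lid top [(0.88, [422.9, -237.3, 21.5])]
handle side [(0.7, [430.2, -236.1, 51.1])]
handle top [(0.72, [427.6, -237.4, 54.4])]
pad_a side [(0.93, [412.4, -294.3, 31.3]), (0.92, [440.8, -186.7, 31.0])]
pad_a top [(0.84, [416.0, -291.6, 25.8]), (0.72, [441.7, -185.7, 29.7])]
mouth side [(0.85, [578.1, 62.3, 74.3])]
mouth top [(0.79, [580.8, 67.1, 75.3])]
box side [(0.84, [581.6, 64.0, 8.8])]
box top [(0.64, [580.2, 65.3, 4.2])]
```

>>> servo_tool([
  [[-1,0,0,0,0.019],[-1,0,0,0,0.019],[-1,0,0,0,0.019],[-1,0,0,0,0.019],[-1,0,0,0,0.019],[-1,0,0,0,0.019],[-1,0,0,0,0.019],[-1,0,0,0,0.019]],
])

```text
t: 10.5
ee_pos: [426.4, -238.9, 173.6]
orientation: [[-0.737, 0.676, -0.0], [0.676, 0.737, -0.0], [0.0, -0.0, -1.0]]
wrist_force: [-0.6, -0.7, -0.3]
width: 0.999
grip_force: 0.0
```

>>> servo_tool([
  [[-1,0,0,0.01,0.019],[-1,0,0,0.01,0.019],[-1,0,0,0.01,0.019],[-1,0,0,0.01,0.019],[-1,0,0,0.01,0.019],[-1,0,0,0.01,0.019],[-1,0,0,0.01,0.019],[-1,0,0,0.01,0.019]],
])

```text
t: 11.17
ee_pos: [426.5, -238.9, 125.3]
orientation: [[0.126, 0.992, 0.0], [0.992, -0.126, -0.0], [-0.0, 0.0, -1.0]]
wrist_force: [-0.5, 0.7, 0.5]
width: 1.003
grip_force: 0.0
```

>>> servo_tool([
  [[-1,0,0,0,0.018],[-1,0,0,0.03,0],[-1,0,0,0.03,0],[-1,0,0,0.03,0],[-1,0,0,0.02,0],[-1,0,0,0.014,0],[-1,0,0,0,0],[0,0,0,0,0]],
])

```text
t: 11.83
ee_pos: [426.3, -238.8, 51.1]
orientation: [[0.231, 0.973, -0.001], [0.973, -0.231, 0.0], [0.0, -0.001, -1.0]]
wrist_force: [0.0, 0.4, 0.6]
width: 0.959
grip_force: 0.0
```

>>> servo_tool([
  [[1,0,0,0,0],[1,0,0,0,0],[1,0,0,0,0],[1,0,0,0,0],[1,0,0,0,0],[1,0,0,0,0],[1,0,0,0,0],[1,0,0,0,0]],
])

```text
t: 12.5
ee_pos: [426.4, -238.9, 51.2]
orientation: [[0.231, 0.973, -0.0], [0.973, -0.231, -0.0], [-0.0, 0.0, -1.0]]
wrist_force: [0.3, 1.1, 0.2]
width: 0.356
grip_force: 0.0
```

```bash
python3 - <<'E'
from look import *
from scipy.ndimage import map_coordinates
def pts(p,hx,hy,z):
    a=np.radians(p[2]);t=np.linspace(-1,1,80)
    q=np.r_[np.c_[t*hx,0*t+hy],np.c_[t*hx,0*t-hy],np.c_[0*t+hx,t*hy],np.c_[0*t-hx,t*hy]]
    w=q@np.array([[np.cos(a),np.sin(a)],[-np.sin(a),np.cos(a)]])+p[:2]
    return np.c_[w,np.full(len(w),z)]
ims={}
for c,fs in(('top',('t0','t1','t4')),('side',('s0','s1','s4'))):
    m=np.mean([cv2.imread(f'pics/{f}.png').astype(float) for f in fs],0).min(2) # whiteness
    ims[c]=cv2.GaussianBlur(m,(0,0),.8)-cv2.GaussianBlur(m,(0,0),4)
def sc(p,cams,z=76):
    v=0
    for c in cams:
        u=proj(c,pts(p,54,69,z)); v+=map_coordinates(ims[c],[u[:,1],u[:,0]],order=1).mean()
    return v
import itertools
for cams in(('top',),('side',),('top','side')):
    best=max(((sc((x,y,a),cams),x,y,a) for x in np.arange(572,592,1) for y in np.arange(56,78,1) for a in np.arange(-18,-5,1)))
    print(cams,best)
    from scipy.optimize import minimize
    r=minimize(lambda p:-sc(p,cams),best[1:],method='Nelder-Mead');print(r.x,-r.fun)
b=r.x
im=cv2.imread('pics/s4.png');u=proj('side',pts(b,55,70,77))
big=cv2.resize(im[220:310,240:335],None,fx=6,fy=6,interpolation=2)
for q in u[::4]: cv2.circle(big,tuple(np.int32((q-[240,220]+.5)*6)),1,(0,0,255),-1)
im2=cv2.imread('pics/t4.png');u=proj('top',pts(b,55,70,77))
b2=cv2.resize(im2[155:215,225:300],None,fx=8,fy=8,interpolation=2)[:,:600]
for q in u[::4]: cv2.circle(b2,tuple(np.int32((q-[225,155]+.5)*8)),1,(0,0,255),-1)
b2=cv2.resize(b2,None,fx=.37,fy=.37);H=big.shape[0]
cv=np.zeros((H,big.shape[1]+b2.shape[1],3),np.uint8);cv[:,:big.shape[1]]=big;cv[:b2.shape[0],big.shape[1]:]=b2
cv2.imwrite('pics/fit.png',cv);print(cv.shape)
E
```

```text
Traceback (most recent call last):
  File "look.py", line 12, in proj
    k=env.calibration(c);p=np.atleast_2d(P)@np.array(k['R']).T+k['t'];s=p[:,:2]/p[:,2:]
ValueError: time passes only in moves, steps and waits
```

>>> servo_tool([
  [[1,0,0,0,0],[1,0,0,0,0],[1,0,0,0,0],[1,0,0,0,0],[1,0,0,0,0],[1,0,0,0,0],[1,0,0,-0.01,0],[1,0,0,-0.01,0]],
])

```text
t: 13.17
ee_pos: [426.0, -238.5, 63.3]
orientation: [[0.231, 0.973, -0.001], [0.973, -0.231, 0.001], [0.0, -0.001, -1.0]]
wrist_force: [-0.6, -0.7, -1.5]
width: 0.156
grip_force: 30.0
```

Gripped (13.7 mm). The calibration call was repeated too often, so I'll cache it.

```bash
sed -i 's/^def proj/CAL={c:env.calibration(c) for c in ("side","top")}\ndef proj/; s/k=env.calibration(c);p=/k=CAL[c];p=/' look.py
cat > fit.py <<'E'
from look import *
from scipy.ndimage import map_coordinates
from scipy.optimize import minimize
def pts(p,hx,hy,z):
    a=np.radians(p[2]);t=np.linspace(-1,1,60)
    q=np.r_[np.c_[t*hx,0*t+hy],np.c_[t*hx,0*t-hy],np.c_[0*t+hx,t*hy],np.c_[0*t-hx,t*hy]]
    w=q@np.array([[np.cos(a),np.sin(a)],[-np.sin(a),np.cos(a)]])+p[:2]
    return np.c_[w,np.full(len(w),z)]
ims={}
for c,fs in(('top',('t0','t1','t4')),('side',('s0','s1','s4'))):
    m=np.mean([cv2.imread(f'pics/{f}.png').astype(float) for f in fs],0).min(2)
    ims[c]=cv2.GaussianBlur(m,(0,0),.8)-cv2.GaussianBlur(m,(0,0),4)
def sc(p,cams,z=76):
    v=0
    for c in cams:
        u=proj(c,pts(p,54,69,z)); v+=map_coordinates(ims[c],[u[:,1],u[:,0]],order=1).mean()
    return v
for cams in(('top',),('side',),('top','side')):
    best=max(((sc((x,y,a),cams),x,y,a) for x in np.arange(572,592,2) for y in np.arange(56,78,2) for a in np.arange(-18,-5,2)))
    r=minimize(lambda p:-sc(p,cams),best[1:],method='Nelder-Mead',options=dict(initial_simplex=np.array(best[1:])+np.vstack([np.zeros(3),np.eye(3)*1.5])));print(cams,r.x,-r.fun)
b=r.x
im=cv2.imread('pics/s4.png');u=proj('side',pts(b,55,70,77))
big=cv2.resize(im[220:310,240:335],None,fx=4,fy=4,interpolation=2)
for q in u[::4]: cv2.circle(big,tuple(np.int32((q-[240,220]+.5)*4)),1,(0,0,255),-1)
im2=cv2.imread('pics/t4.png');u=proj('top',pts(b,55,70,77))
b2=cv2.resize(im2[155:215,225:300],None,fx=5,fy=5,interpolation=2)
for q in u[::4]: cv2.circle(b2,tuple(np.int32((q-[225,155]+.5)*5)),1,(0,0,255),-1)
cv=np.zeros((360,380+375,3),np.uint8);cv[:,:380]=big;cv[:300,380:]=b2
cv2.imwrite('pics/fit.png',cv)
E
python3 fit.py
```

```text
('top',) [579.607  65.522 -12.449] 28.694411008452928
('side',) [581.614  66.655 -12.55 ] 35.52061669869628
('top', 'side') [580.827  66.27  -12.768] 61.13332680867862
```

View pics/fit.png

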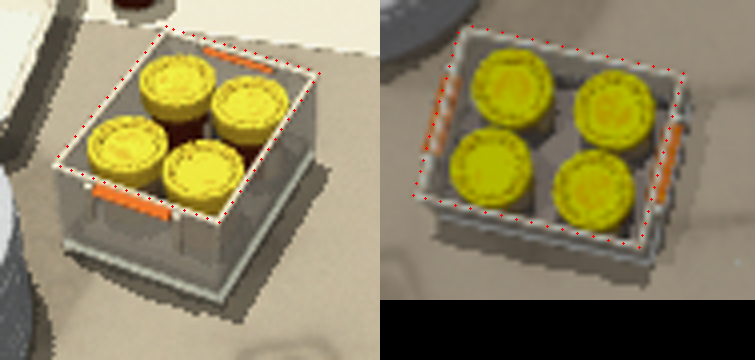

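>>> servo_tool([
  [[1,0,0,-0.0488,0],[1,0,0,-0.0488,0],[1,0,0,-0.0488,0],[1,0,0,-0.0488,0],[1,0.0554,0.0134,0,0],[1,0.0554,0.0134,0,0],[1,0.0554,0.0134,0,0],[1,0.0554,0.0134,0,0]],
])

```text
t: 13.83
ee_pos: [488.8, -115.7, 181.3]
orientation: [[0.232, 0.973, 0.001], [0.973, -0.232, -0.0], [-0.0, 0.001, -1.0]]
wrist_force: [0.7, -1.1, -1.8]
width: 0.162
grip_force: 30.0
```

>>> servo_tool([
  [[1,0.0554,0.0134,0,0],[1,0.0554,0.0134,0,0],[1,0.0554,0.0134,0,0],[1,0.0554,0.0134,0,0],[1,0.0554,0.0134,0,0],[1,0.0554,0.0134,0,-0.002],[1,0,0,0,0],[1,0,0,0,0]],
])

```text
t: 14.5
ee_pos: [581.8, 67.5, 180.6]
orientation: [[0.216, 0.976, 0.0], [0.976, -0.216, -0.0], [-0.0, 0.0, -1.0]]
wrist_force: [0.3, 0.5, -2.1]
width: 0.158
grip_force: 30.0
```

```bash
python3 - <<'E'
from look import *
s=env.sense(); print(s['t'],s['ee_pos'],s['orientation'],s['wrist_force'])
shot('side','s5');shot('top','t5');lm(['lid','pad_a'])
a=cv2.imread('pics/s5.png')[180:320,220:360];a=cv2.resize(a,None,fx=4,fy=4,interpolation=2);cv2.imwrite('pics/s5c.png',a)
E
```

```text
14.5 [581.82  67.51 180.58] [[ 0.216  0.976  0.   ]
 [ 0.976 -0.216 -0.   ]
 [-0.     0.    -1.   ]] [ 0.317  0.548 -2.085]
lid side [(0.57, [582.1, 68.1, 157.2])]
lid top [(0.77, [579.2, 67.9, 150.0])]
pad_a side [(0.75, [567.8, 11.1, 159.6]), (0.73, [592.8, 123.3, 162.3])]
pad_a top [(0.9, [594.0, 120.9, 157.8]), (0.65, [569.7, 9.6, 156.5])]
```

View pics/s5c.png

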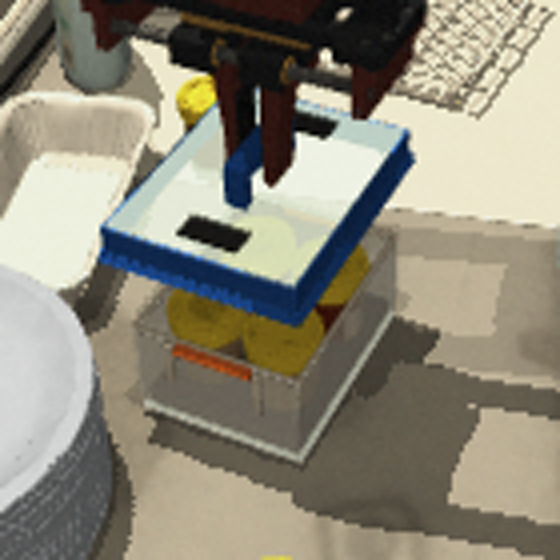

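The lid hangs level and squarely above the box (crop 270,210); lowering.

>>> servo_tool([
  [[1,-0.0023,-0.0012,0.02,0],[1,0,0,0.02,0],[1,0,0,0.02,0],[1,0,0,0.015,0],[1,0,0,0.012,0],[1,0,0,0.01,0],[1,0,0,0.005,0],[1,0,0,0,0]],
])

```text
t: 15.47
ee_pos: [580.2, 64.7, 118.5]
orientation: [[0.219, 0.976, -0.001], [0.976, -0.219, 0.0], [-0.0, -0.001, -1.0]]
wrist_force: [-0.5, -0.2, -1.7]
width: 0.157
grip_force: 30.0
```

>>> servo_tool([
  [[1,0,0,0.003,0],[1,0,0,0.003,0],[1,0,0,0,0],[1,0,0,0,0],[1,0,0,0,0],[1,0,0,0,0],[1,0,0,0,0],[1,0,0,0,0]],
])

```text
t: 16.13
ee_pos: [580.7, 64.9, 115.6]
orientation: [[0.219, 0.976, 0.001], [0.976, -0.219, 0.0], [0.0, 0.001, -1.0]]
wrist_force: [0.3, 1.7, -2.1]
width: 0.153
grip_force: 30.0
```

>>> servo_tool([
  [[1,0.002,0,0,0],[1,0,0,0.003,0],[1,0,0,0,0],[1,0,0,0,0],[0.4,0,0,0,0],[0.4,0,0,0,0],[0.4,0,0,0,0],[0.4,0,0,0,0]],
])

```text
t: 16.8
ee_pos: [580.7, 65.7, 113.7]
orientation: [[0.219, 0.976, -0.0], [0.976, -0.219, -0.0], [-0.0, 0.0, -1.0]]
wrist_force: [-0.3, -0.1, -0.1]
width: 0.299
grip_force: 0.0
```

>>> servo_tool([
  [[0.4,0,0,0,0],[0.4,0,0,0,0],[0.4,0,0,-0.02,0],[0.4,0,0,-0.04,0],[0.4,0,0,-0.05,0],[0.8,0,0,-0.05,0],[1,0,0,0,0],[1,0,0,0,0]],
])

```text
t: 17.47
ee_pos: [582.2, 65.9, 211.6]
orientation: [[0.219, 0.976, 0.004], [0.976, -0.219, -0.0], [0.001, 0.004, -1.0]]
wrist_force: [-0.2, 0.7, -0.4]
width: 0.112
grip_force: 0.0
```

```bash
python3 - <<'E'
from look import *
s=env.sense(); print(s['t'],s['ee_pos'],s['orientation'],s['wrist_force'])
shot('side','s6');shot('top','t6');lm(['lid','pad_a'])
a=cv2.imread('pics/s6.png')[180:320,220:360];a=cv2.resize(a,None,fx=4,fy=4,interpolation=2);cv2.imwrite('pics/s6c.png',a)
E
```

```text
17.4667 [582.155  65.929 211.64 ] [[ 0.219  0.976  0.004]
 [ 0.976 -0.219 -0.   ]
 [ 0.001  0.004 -1.   ]] [-0.199  0.713 -0.399]
lid side [(0.61, [579.5, 63.2, 88.7])]
lid top [(0.69, [580.3, 67.2, 84.3]), (0.31, [582.7, 65.9, 115.0])]
pad_a side [(0.86, [566.0, 12.0, 92.6]), (0.61, [592.9, 123.2, 96.5])]
pad_a top [(0.83, [570.8, 10.3, 90.6]), (0.58, [592.5, 117.7, 92.3])]
```

View pics/s6c.png

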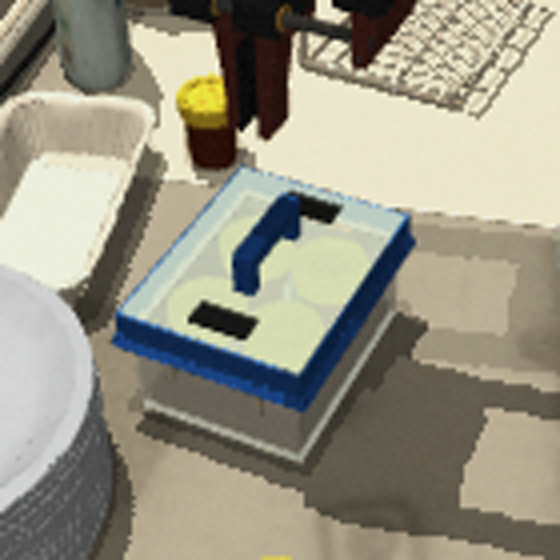

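The lid rests loosely and level on the box. Now pressing pad_a with shut fingers.

>>> servo_tool([
  [[1,0.0467,-0.0013,0,0],[1,0.0467,-0.0013,0,0],[1,0,0,0.045,0],[1,0,0,0.045,0],[1,0,0,0.045,0],[1,0,0,0.015,0],[1,0,0,0.012,0],[1,0,0,0,0]],
])

```text
t: 18.43
ee_pos: [590.7, 120.9, 111.2]
orientation: [[0.219, 0.976, -0.003], [0.976, -0.219, -0.0], [-0.001, -0.002, -1.0]]
wrist_force: [0.1, -0.5, -0.0]
width: 0.003
grip_force: 0.0
```

>>> servo_tool([
  [[1,0,0,0.003,0],[1,0,0,0.003,0],[1,0,0,0.003,0],[1,0,0,0,0],[1,0,0,0,0],[1,0,0,0,0],[1,0,0,0,0],[1,0,0,0,0]],
])

```text
t: 19.1
ee_pos: [592.9, 121.3, 108.5]
orientation: [[0.219, 0.976, 0.003], [0.976, -0.219, 0.001], [0.001, 0.003, -1.0]]
wrist_force: [0.2, 1.8, 5.5]
width: 0.007
grip_force: 2.9
```

>>> servo_tool([
  [[1,0,0,0.002,0],[1,0,0,0,0],[1,0,0,0.002,0],[1,0,0,0,0],[1,0,0,0,0],[1,0,0,0,0],[1,0,0,0,0],[1,0,0,0,0]],
])

```text
t: 19.77
ee_pos: [593.3, 121.5, 106.7]
orientation: [[0.219, 0.976, 0.004], [0.976, -0.219, 0.001], [0.002, 0.004, -1.0]]
wrist_force: [-0.1, 2.5, 9.6]
width: 0.004
grip_force: 4.4
```

>>> servo_tool([
  [[1,0,0,0.002,0],[1,0,0,0,0],[1,0,0,0.002,0],[1,0,0,0,0],[1,0,0,0,0],[1,0,0,0,0],[1,0,0,0,0],[1,0,0,0,0]],
])

```text
t: 20.43
ee_pos: [593.8, 121.8, 105.1]
orientation: [[0.219, 0.976, 0.005], [0.976, -0.219, 0.002], [0.003, 0.005, -1.0]]
wrist_force: [0.0, 3.2, 14.4]
width: 0.003
grip_force: 7.3
```

>>> servo_tool([
  [[1,0,0,0.002,0],[1,0,0,0,0],[1,0,0,0.001,0],[1,0,0,0,0],[1,0,0,0,0],[1,0,0,0,0],[1,0,0,0,0],[1,0,0,0,0]],
])

```text
t: 21.1
ee_pos: [593.8, 121.7, 102.4]
orientation: [[0.219, 0.976, 0.005], [0.976, -0.219, 0.001], [0.002, 0.005, -1.0]]
wrist_force: [0.4, 2.8, 6.9]
width: 0.006
grip_force: 3.7
```

>>> servo_tool([
  [[1,0,0,0.002,0],[1,0,0,0,0],[1,0,0,0.002,0],[1,0,0,0,0],[1,0,0,0,0],[1,0,0,0,0],[1,0,0,0,0],[1,0,0,0,0]],
])

```text
t: 21.77
ee_pos: [594.4, 122.2, 101.1]
orientation: [[0.219, 0.976, 0.007], [0.976, -0.219, 0.002], [0.003, 0.006, -1.0]]
wrist_force: [-0.5, 5.0, 14.2]
width: 0.008
grip_force: 7.1
```

>>> servo_tool([
  [[1,0,0,-0.03,0],[1,0,0,-0.06,0],[1,-0.0467,0,0,0],[1,-0.0467,0,0,0],[1,-0.0467,0,0,0],[1,-0.0467,0,0,0],[1,0,0,0,0],[1,0,0,0,0]],
])

```text
t: 22.43
ee_pos: [566.7, 10.3, 152.4]
orientation: [[0.222, 0.975, 0.0], [0.975, -0.222, -0.0], [-0.0, 0.0, -1.0]]
wrist_force: [0.1, 0.8, -0.6]
width: 0.002
grip_force: 0.0
```

```bash
python3 - <<'E'
from look import *
s=env.sense(); print(s['t'],s['ee_pos'],s['orientation'],s['wrist_force'])
shot('side','s7');shot('top','t7');lm(['lid','pad_a'])
E
```

```text
22.4333 [566.74   10.334 152.42 ] [[ 0.222  0.975  0.   ]
 [ 0.975 -0.222 -0.   ]
 [-0.     0.    -1.   ]] [ 0.111  0.778 -0.635]
lid side [(0.65, [581.2, 63.7, 82.4])]
lid top [(0.57, [579.4, 70.8, 78.2])]
pad_a side [(0.63, [594.0, 120.7, 88.7]), (0.56, [567.4, 11.7, 93.9])]
pad_a top [(0.85, [570.9, 13.3, 85.9]), (0.83, [591.5, 119.8, 84.2])]
```

pad_a's end has dropped about 8 mm, so it clicked. Now pad_b.

>>> servo_tool([
  [[1,0.003,0.0024,0.03,0],[1,0,0,0.025,0],[1,0,0,0.008,0],[1,0,0,0.005,0],[1,0,0,0.002,0],[1,0,0,0.002,0],[1,0,0,0,0],[1,0,0,0,0]],
])

```text
t: 23.4
ee_pos: [568.6, 13.2, 109.5]
orientation: [[0.219, 0.976, 0.0], [0.976, -0.219, 0.0], [0.0, 0.0, -1.0]]
wrist_force: [-2.5, 0.2, 4.9]
width: 0.009
grip_force: 2.0
```

>>> servo_tool([
  [[1,0,0,0.002,0],[1,0,0,0,0],[1,0,0,0.002,0],[1,0,0,0,0],[1,0,0,0,0],[1,0,0,0,0],[1,0,0,0,0],[1,0,0,0,0]],
])

```text
t: 24.07
ee_pos: [569.1, 12.6, 107.5]
orientation: [[0.219, 0.976, 0.001], [0.976, -0.219, -0.001], [-0.0, 0.001, -1.0]]
wrist_force: [-4.5, -0.4, 7.7]
width: 0.002
grip_force: 4.0
```

>>> servo_tool([
  [[1,0,0,0.002,0],[1,0,0,0,0],[1,0,0,0.002,0],[1,0,0,0,0],[1,0,0,0,0],[1,0,0,0,0],[1,0,0,0,0],[1,0,0,0,0]],
])

```text
t: 24.73
ee_pos: [569.4, 12.4, 105.3]
orientation: [[0.219, 0.976, 0.002], [0.976, -0.219, -0.001], [-0.001, 0.002, -1.0]]
wrist_force: [-3.2, -1.3, 10.3]
width: 0.004
grip_force: 4.7
```

>>> servo_tool([
  [[1,0,0,0.002,0],[1,0,0,0,0],[1,0,0,0,0],[1,0,0,0,0],[1,0,0,0,0],[1,0,0,0,0],[1,0,0,0,0],[1,0,0,0,0]],
])

```text
t: 25.4
ee_pos: [569.6, 12.0, 104.6]
orientation: [[0.219, 0.976, 0.002], [0.976, -0.219, -0.002], [-0.001, 0.003, -1.0]]
wrist_force: [-4.2, -1.9, 12.9]
width: 0.002
grip_force: 6.6
```

>>> servo_tool([
  [[1,0,0,0.002,0],[1,0,0,0,0],[1,0,0,0.001,0],[1,0,0,0,0],[1,0,0,0,0],[1,0,0,0,0],[1,0,0,0,0],[1,0,0,0,0]],
])

```text
t: 26.07
ee_pos: [569.9, 11.5, 103.5]
orientation: [[0.218, 0.976, 0.003], [0.976, -0.218, -0.003], [-0.002, 0.003, -1.0]]
wrist_force: [-5.8, -4.0, 18.8]
width: 0.001
grip_force: 9.1
```

>>> servo_tool([
  [[1,0,0,0.002,0],[1,0,0,0,0],[1,0,0,0,0],[1,0,0,0,0],[1,0,0,0,0],[1,0,0,0,0],[1,0,0,0,0],[1,0,0,0,0]],
])

```text
t: 26.73
ee_pos: [570.0, 11.4, 102.6]
orientation: [[0.218, 0.976, 0.003], [0.976, -0.218, -0.003], [-0.002, 0.004, -1.0]]
wrist_force: [-5.3, -5.0, 20.4]
width: 0.007
grip_force: 10.4
```

>>> servo_tool([
  [[1,0,0,0.002,0],[1,0,0,0,0],[1,0,0,0,0],[1,0,0,0,0],[1,0,0,0,0],[1,0,0,0,0],[1,0,0,0,0],[1,0,0,0,0]],
])

```text
t: 27.4
ee_pos: [570.0, 12.1, 100.4]
orientation: [[0.219, 0.976, 0.003], [0.976, -0.219, -0.002], [-0.001, 0.003, -1.0]]
wrist_force: [-3.3, -2.8, 11.7]
width: 0.003
grip_force: 5.9
```

```bash
python3 - <<'E'
from look import *
s=env.sense(); print(s['t'],s['ee_pos'],s['wrist_force'],s['ft_torque'])
shot('side','s8');shot('top','t8');lm(['lid','pad_a'])
a=cv2.imread('pics/s8.png')[180:320,220:360];a=cv2.resize(a,None,fx=4,fy=4,interpolation=2);cv2.imwrite('pics/s8c.png',a)
E
```

```text
27.4 [570.026  12.057 100.376] [-3.292 -2.758 11.734] [-0.572  0.651  0.007]
lid side [(0.91, [579.3, 62.7, 76.7])]
lid top [(0.89, [581.1, 68.5, 76.2])]
pad_a side [(0.56, [595.7, 122.5, 87.5])]
pad_a top [(0.94, [573.6, 10.1, 80.8]), (0.71, [594.1, 120.8, 84.2]), (0.18, [580.9, 68.1, 71.7])]
```

View pics/s8c.png

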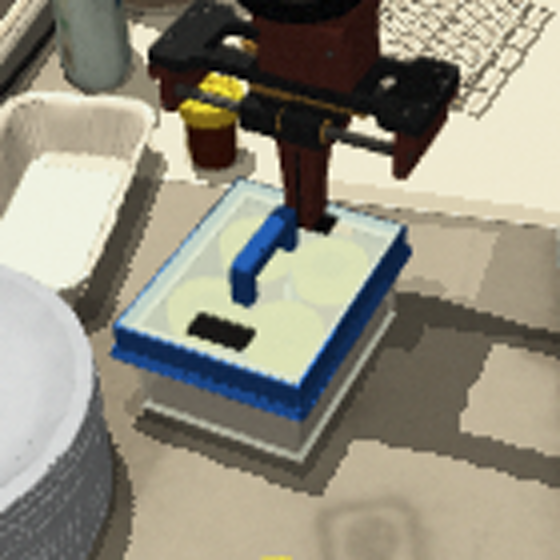

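pad_b snapped (20→12 N while dropping 2 mm). I've used 10 picture views, so I'll retreat and check by numbers.

>>> servo_tool([
  [[1,0,0,-0.02,0],[1,0,0,-0.05,0],[1,0,0,-0.06,0],[1,0,0,-0.06,0],[1,-0.06,0,0,0],[1,-0.06,0,0,0],[1,-0.06,0,0,0],[1,0,0,0,0]],
])

```text
t: 28.37
ee_pos: [545.1, -97.8, 213.5]
orientation: [[0.222, 0.975, 0.002], [0.975, -0.222, -0.004], [-0.003, 0.003, -1.0]]
wrist_force: [-0.3, 0.2, -0.0]
width: 0.008
grip_force: 0.0
```

```bash
python3 - <<'E'
from look import *
s=env.sense(); print(s['t'],s['ee_pos'],s['wrist_force'])
shot('side','s9');shot('top','t9');lm(['lid','pad_a','box','pot_left','pot_right','pot_back'])
# pad pixel centroids loose (s6) / a clicked (s7) / now (s9)
for c,win in(('side',(215,280,255,320)),('top',(155,215,225,300))):
  print(c,'pred seated',proj(c,[[593.1,120.9,83],[568.5,11.5,83]]).round(1).tolist(),'loose',proj(c,[[593.1,120.9,89],[568.5,11.5,89]]).round(1).tolist())
  for f in '679':
    g=cv2.imread(f'pics/{c[0]}{f}.png').max(2);m=np.zeros_like(g);y0,y1,x0,x1=win
    m[y0:y1,x0:x1]=g[y0:y1,x0:x1]<45
    n,_,st,ce=cv2.connectedComponentsWithStats(m)
    print(f,[(st[i,4],ce[i].round(1).tolist()) for i in range(1,n) if st[i,4]>15])
E
```

```text
28.3667 [545.073 -97.794 213.534] [-0.303  0.238 -0.002]
lid side [(0.7, [583.4, 61.7, 78.6])]
lid top []
pad_a side [(0.89, [591.9, 124.2, 87.8]), (0.7, [569.4, 11.7, 83.1])]
pad_a top [(0.82, [595.2, 119.9, 82.7]), (0.62, [571.1, 11.0, 80.6])]
box side [(0.6, [583.8, 65.3, 8.9])]
box top []
pot_left side [(0.66, [520.3, 276.7, -0.2])]
pot_left top [(0.66, [519.9, 271.1, 2.3])]
pot_right side [(0.51, [423.0, -508.4, 0.4])]
pot_right top [(0.77, [424.7, -507.6, 3.8]), (0.57, [581.4, 70.3, 76.6])]
pot_back side [(0.66, [684.2, -133.5, 0.6])]
pot_back top []
side pred seated [[275.9, 261.8], [297.4, 233.3]] loose [[275.7, 259.9], [297.3, 231.5]]
6 [(np.int32(67), [272.9, 217.8]), (np.int32(36), [298.8, 232.1]), (np.int32(73), [275.2, 259.9])]
7 [(np.int32(66), [272.9, 217.7]), (np.int32(45), [297.6, 232.2]), (np.int32(77), [274.8, 262.6])]
9 [(np.int32(70), [273.0, 217.8]), (np.int32(38), [298.0, 234.6]), (np.int32(74), [274.9, 262.8])]
top pred seated [[240.1, 176.8], [276.1, 184.9]] loose [[239.7, 176.4], [275.9, 184.5]]
6 [(np.int32(32), [226.9, 157.8]), (np.int32(890), [245.3, 181.5]), (np.int32(50), [276.5, 185.0])]
7 [(np.int32(429), [247.2, 162.8]), (np.int32(581), [274.7, 184.3]), (np.int32(47), [240.3, 177.1]), (np.int32(58), [255.1, 192.1]), (np.int32(20), [230.7, 213.2])]
9 [(np.int32(680), [261.5, 180.7]), (np.int32(148), [295.4, 163.5]), (np.int32(49), [240.6, 177.3]), (np.int32(50), [276.5, 185.0]), (np.int32(130), [295.9, 199.2])]
```

```bash
python3 -c "
from rig import env
print(env.close_job())"
```

```text
the job is handed in; nothing more can be done
None
```

The job is handed in, with no verdict returned: the lid is centred on the box and both ends clicked home (about 14 N and 20 N on the pads), the networks show the box and all three pots still in place, and the arm is clear of everything.

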